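# Clamp, pierce and release reagent cartridges

## Robot

A 7-joint arm with a two-finger parallel gripper is mounted at the origin on a cart in front of the work surface, level with it; the furniture and walls round the work are solid. World frame = base frame: x ahead of the robot, y to its left, z up, the work surface at z = 0. Lengths are in m, angles in rad, forces in N, time in s.
With the tool pointing down it reaches from about 0.425 to 0.95 m from the base axis. Payload 4.7 kg.
Tool frame: the origin (TCP) lies on the centre line of the jaws, within the pads' length; the fingertips stand robot.nose_length ahead of it and the grasp point (between the pads) lies 8 mm behind it (robot.nose_length is the distance from the TCP to the fingertips, in m); z points along the fingers, y is the line along which they close (so a half turn about z gives the same grasp; the last joint's range is limited). The gripper opens to 85 mm and grips with 20 to 120 N. Pads are 22 mm wide; open, the fingers measure 114 mm over their backs; the gripper's body (76 mm by 85 mm) begins 54 mm behind the grasp point. The pads swing forward as they close: fully open they stand 13 mm farther back than shut.
Start: joints at [1.098, 0.469, -0.049, 1.532, 0.024, 1.141, -0.082], TCP at [0.29, -0.61, 0.242] pointing down, gripper open.
Joint ranges: [-2.59, 2.59], [-0.33, 1.99], [-1.39, 1.29], [0.1, 2.45], [-1.04, 4.18], [0.21, 1.99], [-2.66, 2.66]. Speed limits (rad/s): [2.57, 2.57, 3.14, 3.14, 3.14, 3.14, 3.14].

## Interface

Orientations are given as [roll, pitch, yaw] about the fixed x, y, z axes, in that order (R = Rz(yaw) Ry(pitch) Rx(roll)).
In Python, from plant import robot gives the robot as it stands. Calls block until the motion is done:
- robot.goto(position, orientation): joint-space move of the TCP to a pose.
- robot.move_straight(position, vel=0.15, attitude=None, contact_N=None): straight line of the TCP; attitude=None keeps the orientation; vel is the mean speed in m/s. With contact_N (N) it stops when the force on the tool has changed by that much, and returns True; else False.
- robot.move_joints(angles): joint-space move.
- robot.grip(opening, strength=None): opening from 0.0 (shut) to 1.0 (fully open); strength is the grip in N (None keeps the last); returns when the fingers have stopped.
- robot.sleep(seconds).
- robot.inverse_kinematics(position, orientation): joint angles nearest the present ones, or None.
- robot.sense(): the state.
- robot.grab_frame(name): name is "scene" or "top" or "wrist"; returns a dict with "image" (384x512x3 uint8, red, green, blue), "range_z" (384x512 float32, m along the optical axis (not along the pixel's ray), 0 where there is no reading), "fx", "fy", "cx", "cy" (pixels), "R" (3x3) and "t" (3): a world point X has camera coordinates R X + t. Camera axes: x right, y down, z forward; pixel columns grow to the right and rows downward; lengths in m; the calibration is good to about 2 mm. A picture is of the moment at which its call begins.
A pose or a line that the arm cannot do raises robot.IKError and nothing moves.
- robot.close_job(): hands the job in; it is judged then, once.
The state is a dict: "t": time; "joint_pos": joint angles; "joint_velocities": joint speeds; "effort": joint torques, N m; "tcp_pos": TCP position; "tcp_rot": TCP orientation; "wrist_force": force on the tool from outside, world axes, zero at the start; "torque": the same for the moment, N m; "opening": opening from 0.0 (shut) to 1.0 (fully open); "gripper_force": force on a finger pad.
Only numpy, scipy, OpenCV 4.12 (cv2) and the standard library are available. Lean on these libraries where they do the work, as an engineer would, in place of code of your own. Each camera call takes 0.05 s, during which the arm holds its last target. There are 200 camera calls.

## Task

Stand every reagent cartridge in a place of its own on the clamping bench, pull the red brake lever towards you to its last notch so that it stays there by itself, and knock each cartridge's pin fully down with the mallet, not with your fingers. Then press the red release button until the lever has swung right back, and stand the cartridges upright in the empty shallow grey tray. Leave the mallet standing on its face on the black mat, and do not disturb the other things on the desk.

Things in the scene. Friction and masses are not known exactly. Their poses are not given: they have to be found in the camera images.
- bench: Clamping bench, fixed; base plate 12 mm thick. Origin on the desk below the middle place; x away from the robot's side towards the lever's shaft, y along the row of 3 places, z up. Two blue cheeks, 92 mm high, at x = 113, y = +-121 mm carry the shaft; grey ratchet box (90 x 56 x 103 mm) at x = 113, y = -160 mm. Plate: x -50 to 125 mm, y +-131 mm.
- nest1 (a point): centre of the floor (plate's top, 12 mm above the desk) of the +y place. The places lie 70 mm apart along bench y; each has black lips 8 mm high round an inner 63 mm (bench x) x 47 mm (bench y)
- nest2 (a point): centre of the middle place's floor
- nest3 (a point): centre of the -y place's floor
- brake_lever (a joint): red brake lever with its hold-down bar: 0 = open (lever upright), grows as the grip is pulled to bench -x and down. Ratchet notches hold it against its return spring at 0.78, 1.03 and 1.28 rad (the last); stop at 1.37. It clicks in when pulled 0.02 past a notch and let back. Takes 3 to 8 N at the grip.
- lever_hinge (a point): point on the lever's shaft axis (along bench y), 81.5 mm above the desk, beside the grip's middle. The bar is 95 mm from this axis: lever open, it stands up at bench x = 88 mm, z = 173 mm; locked, it lies over x = 12 to 24 mm of the places, 77 to 85 mm above the desk, 7 mm clear of the cartridge tops
- lever_grip (a point): on the axis of the lever's black grip, a bar of 20 mm diameter along bench y, free from 23 mm on the -y side to 25 mm on the +y side of this point; the red rod (12 mm) meets it 29 mm to the -y side. It lies 158 mm from the hinge axis, at an elevation above bench -x of 1.475 rad minus the joint angle.
- button_top (a point): top of the round red release button (28 mm diameter) on the ratchet box, 116.5 mm above the desk; press straight down and keep it down about 1 s until the lever has swung open, or it catches in a lower notch. Let go, the button rises again.
- release_button (a joint): travel of the release button: 0 = up, 0.009 m = fully down; it frees the lever from about 0.006. Spring 1.8 N at the top, 5 N at the bottom.
- tray: empty shallow grey plastic tray, fixed, on the right, 108 x 219 x 22 mm; inner floor 94 mm (x) x 200 mm (y), walls 19 mm above the floor, which lies 2 mm above the desk; origin at the centre of the underside
- mallet_mat: thin round black rubber mat, fixed, 140 mm in diameter, 2 mm thick, the mallet's home; origin at its centre below
- mallet: small mallet, 400 g, standing on one face: round head 46 mm diameter, 75 mm tall, white faces; wooden handle 22 mm wide, 26 mm high, level, along the mallet's -x from the head to x = -149 mm, its centre line 37.5 mm above the lower face. Origin: centre of the lower face; z up. Most of the mass is in the head.
- mallet_grip (a point): on the mallet handle's centre line, 45 mm from the head's axis, a good place to grip across the handle
- cart_blue: reagent cartridge with blue band and blue pin head: white box 56 (x) x 40 (y) x 58 mm (z), 150 g, heavy at the foot; origin at the centre of its underside. Top 58 mm above it; grip across the 40 mm. Looks the same turned half round. May be absent.
- pin_blue (a joint): how far the blue cartridge's pin (on its vertical axis, round head 18 mm in diameter) is driven in: 0 = up (head's top 32 mm above the cartridge's top), 0.012 m = fully down (20 mm above). Spring-loaded stiff pin with a friction catch: takes 6 to 8 N to move, and stays where it is driven.
- cart_green: reagent cartridge with green band and green pin head: white box 56 (x) x 40 (y) x 58 mm (z), 150 g, heavy at the foot; origin at the centre of its underside. Top 58 mm above it; grip across the 40 mm. Looks the same turned half round. May be absent.
- pin_green (a joint): how far the green cartridge's pin (on its vertical axis, round head 18 mm in diameter) is driven in: 0 = up (head's top 32 mm above the cartridge's top), 0.012 m = fully down (20 mm above). Spring-loaded stiff pin with a friction catch: takes 6 to 8 N to move, and stays where it is driven.
- cart_orange: reagent cartridge with orange band and orange pin head: white box 56 (x) x 40 (y) x 58 mm (z), 150 g, heavy at the foot; origin at the centre of its underside. Top 58 mm above it; grip across the 40 mm. Looks the same turned half round. May be absent.
- pin_orange (a joint): how far the orange cartridge's pin (on its vertical axis, round head 18 mm in diameter) is driven in: 0 = up (head's top 32 mm above the cartridge's top), 0.012 m = fully down (20 mm above). Spring-loaded stiff pin with a friction catch: takes 6 to 8 N to move, and stays where it is driven.
- petri: bystander: closed pink petri dish, 56 mm diameter, 14 mm high; origin at the centre of its underside
- timer: bystander: white lab timer 66 x 62 x 20 mm; origin at the centre of its underside
- cover_box: bystander: blue and white coverslip box 35 x 35 x 21 mm; origin at the centre of its underside
Things that resemble listed ones, but are neither listed nor needed, are in the scene too. What is shaped like the cart_green but purple or turquoise is not meant.

How it is judged:
On the way, in this order (a step that is already met when the one before it is completed fails the run):
1. every cartridge stands upright in a place of the bench, lever still open (((horizontal distance between cart_blue and nest1 below 0.008 m and angle between the x axis of cart_blue and the x axis of bench, either way round below 0.15 rad) or (horizontal distance between cart_blue and nest2 below 0.008 m and angle between the x axis of cart_blue and the x axis of bench, either way round below 0.15 rad) or (horizontal distance between cart_blue and nest3 below 0.008 m and angle between the x axis of cart_blue and the x axis of bench, either way round below 0.15 rad)) and z of each of cart_blue, cart_green, cart_orange in the frame of bench below 0.016 m and angle between each of cart_blue, cart_green, cart_orange's own z axis and vertical below 0.08 rad and ((horizontal distance between cart_green and nest1 below 0.008 m and angle between the x axis of cart_green and the x axis of bench, either way round below 0.15 rad) or (horizontal distance between cart_green and nest2 below 0.008 m and angle between the x axis of cart_green and the x axis of bench, either way round below 0.15 rad) or (horizontal distance between cart_green and nest3 below 0.008 m and angle between the x axis of cart_green and the x axis of bench, either way round below 0.15 rad)) and ((horizontal distance between cart_orange and nest1 below 0.008 m and angle between the x axis of cart_orange and the x axis of bench, either way round below 0.15 rad) or (horizontal distance between cart_orange and nest2 below 0.008 m and angle between the x axis of cart_orange and the x axis of bench, either way round below 0.15 rad) or (horizontal distance between cart_orange and nest3 below 0.008 m and angle between the x axis of cart_orange and the x axis of bench, either way round below 0.15 rad)) and value of joint brake_lever below 0.3 rad), for 0.2 s.
2. the brake lever stays by itself in its last notch, with the cartridges under the bar (((horizontal distance between cart_blue and nest1 below 0.008 m and angle between the x axis of cart_blue and the x axis of bench, either way round below 0.15 rad) or (horizontal distance between cart_blue and nest2 below 0.008 m and angle between the x axis of cart_blue and the x axis of bench, either way round below 0.15 rad) or (horizontal distance between cart_blue and nest3 below 0.008 m and angle between the x axis of cart_blue and the x axis of bench, either way round below 0.15 rad)) and z of each of cart_blue, cart_green, cart_orange in the frame of bench below 0.016 m and angle between each of cart_blue, cart_green, cart_orange's own z axis and vertical below 0.08 rad and ((horizontal distance between cart_green and nest1 below 0.008 m and angle between the x axis of cart_green and the x axis of bench, either way round below 0.15 rad) or (horizontal distance between cart_green and nest2 below 0.008 m and angle between the x axis of cart_green and the x axis of bench, either way round below 0.15 rad) or (horizontal distance between cart_green and nest3 below 0.008 m and angle between the x axis of cart_green and the x axis of bench, either way round below 0.15 rad)) and ((horizontal distance between cart_orange and nest1 below 0.008 m and angle between the x axis of cart_orange and the x axis of bench, either way round below 0.15 rad) or (horizontal distance between cart_orange and nest2 below 0.008 m and angle between the x axis of cart_orange and the x axis of bench, either way round below 0.15 rad) or (horizontal distance between cart_orange and nest3 below 0.008 m and angle between the x axis of cart_orange and the x axis of bench, either way round below 0.15 rad)) and value of joint brake_lever above 1.2 rad and contact force between each of the arm, the fingers and brake_lever below 0.1 N), for 0.5 s.
3. every pin is driven fully down, with the lever still in its last notch (value of joint each of pin_blue, pin_green, pin_orange above 0.0105 m and ((horizontal distance between cart_blue and nest1 below 0.008 m and angle between the x axis of cart_blue and the x axis of bench, either way round below 0.15 rad) or (horizontal distance between cart_blue and nest2 below 0.008 m and angle between the x axis of cart_blue and the x axis of bench, either way round below 0.15 rad) or (horizontal distance between cart_blue and nest3 below 0.008 m and angle between the x axis of cart_blue and the x axis of bench, either way round below 0.15 rad)) and z of each of cart_blue, cart_green, cart_orange in the frame of bench below 0.016 m and angle between each of cart_blue, cart_green, cart_orange's own z axis and vertical below 0.08 rad and ((horizontal distance between cart_green and nest1 below 0.008 m and angle between the x axis of cart_green and the x axis of bench, either way round below 0.15 rad) or (horizontal distance between cart_green and nest2 below 0.008 m and angle between the x axis of cart_green and the x axis of bench, either way round below 0.15 rad) or (horizontal distance between cart_green and nest3 below 0.008 m and angle between the x axis of cart_green and the x axis of bench, either way round below 0.15 rad)) and ((horizontal distance between cart_orange and nest1 below 0.008 m and angle between the x axis of cart_orange and the x axis of bench, either way round below 0.15 rad) or (horizontal distance between cart_orange and nest2 below 0.008 m and angle between the x axis of cart_orange and the x axis of bench, either way round below 0.15 rad) or (horizontal distance between cart_orange and nest3 below 0.008 m and angle between the x axis of cart_orange and the x axis of bench, either way round below 0.15 rad)) and value of joint brake_lever above 1.2 rad), for 0.1 s.
4. the release button has been pressed and the lever has swung right back (value of joint brake_lever below 0.1 rad), for 0.2 s.
At the end, for the whole second after the job is handed in: Every cartridge stands upright (within 0.08 rad) and at rest on the tray's floor with its pin at least 10.5 mm down; the lever is back open (below 0.1 rad), the button up; the mallet stands on its face at rest on the mat, its head's axis within 45 mm of the mat's centre (x of cart_blue in the frame of tray between -0.045 and 0.045 m and y of cart_blue in the frame of tray between -0.095 and 0.095 m and z of each of cart_blue, cart_green, cart_orange in the frame of tray below 0.008 m and angle between each of cart_blue, cart_green, cart_orange, mallet's own z axis and vertical below 0.08 rad and value of joint each of pin_blue, pin_green, pin_orange above 0.0105 m and linear speed of each of cart_blue, cart_green, cart_orange, mallet below 0.02 m/s and x of cart_green in the frame of tray between -0.045 and 0.045 m and y of cart_green in the frame of tray between -0.095 and 0.095 m and x of cart_orange in the frame of tray between -0.045 and 0.045 m and y of cart_orange in the frame of tray between -0.095 and 0.095 m and value of joint brake_lever below 0.1 rad and value of joint release_button below 0.002 m and horizontal distance between mallet and mallet_mat below 0.045 m and height (world z) of mallet between -0.002 and 0.006 m); the robot touches nothing.
It fails at once if the petri dish is moved more than 3 cm (distance of petri from where it was at the start of the episode above 0.03 m).
It fails at once if the lab timer is moved more than 3 cm (distance of timer from where it was at the start of the episode above 0.03 m).
It fails at once if the coverslip box is moved more than 3 cm (distance of cover_box from where it was at the start of the episode above 0.03 m).
It fails at once if a pin is pushed with the fingers or the arm (contact force between any of the fingers, the arm and pin_blue above 3 N or contact force between any of the fingers, the arm and pin_green above 3 N or contact force between any of the fingers, the arm and pin_orange above 3 N).
Of cart_blue, cart_green, cart_orange only 2 to 3 are there at a start; the rules pass over those that are not, and their reading is None.
At some moment in a run one of cart_blue, cart_green, cart_orange may be knocked a few centimetres aside while the robot is not near it.
It also fails if it takes over 210 s, if anything falls off the work surface, if the arm or the gripper's body presses on something with over 40 N, if the wrist force passes 120 N, or if a joint passes its speed limit or range.

## Working session

There is one attempt and no reset: what is moved stays moved. The work goes in short steps, each a Python script; the robot and the scene stay as the last script left them, time stands still between calls to the robot, and variables do not carry over. Pictures are saved under pics/ and viewed, at most 14 in all, crops included, and the job is handed in when it is done.

```bash
ls; mkdir -p pics; python3 - <<'E'
from plant import robot
import cv2,numpy as np
s=robot.sense();print(s['t'],s['tcp_pos'],s['tcp_rot'],robot.nose_length,s['opening'])
for n in("scene","top"):
    f=robot.grab_frame(n);np.savez(f'pics/{n}0.npz',**f)
    cv2.imwrite(f'pics/{n}0.png',cv2.resize(f['image'][...,::-1],(800,600),interpolation=cv2.INTER_CUBIC))
    C=-f['R'].T@f['t'];print(n,C,f['R'][2],f['fx'],(f['range_z']>0).mean())
E
```

```text
pics
0.0 [ 0.2895788  -0.60909846  0.24126247] [-3.13963994e+00  7.77648926e-05  4.43829925e-01] 0.011 0.9999303294342272
scene [-0.68237764  0.97552544  1.0952147 ] [ 0.67415364 -0.53360925 -0.51066431] 437.492104604434 0.9828948974609375
top [ 0.35778985 -0.00292145  1.50596287] [ 0.11725529  0.01880364 -0.99292377] 398.6679913226725 0.9960225423177084
```

View pics/top0.png

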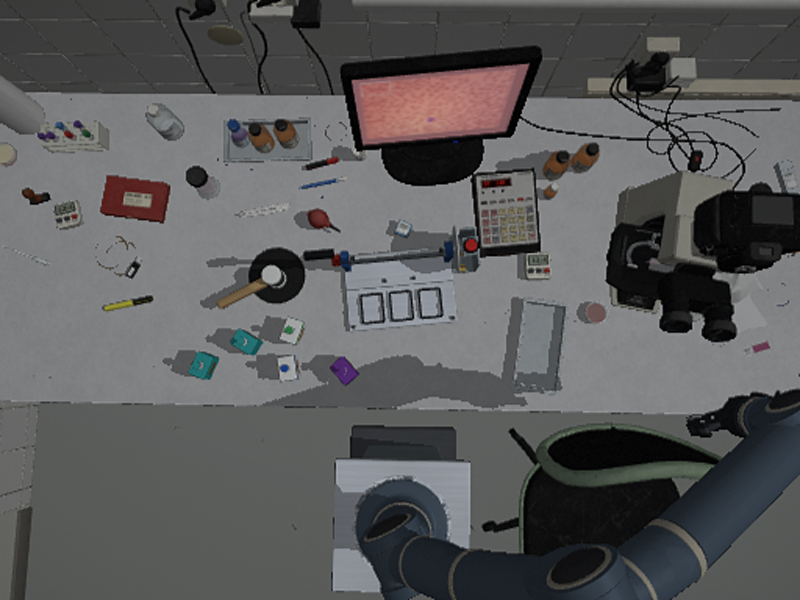

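View pics/scene0.png

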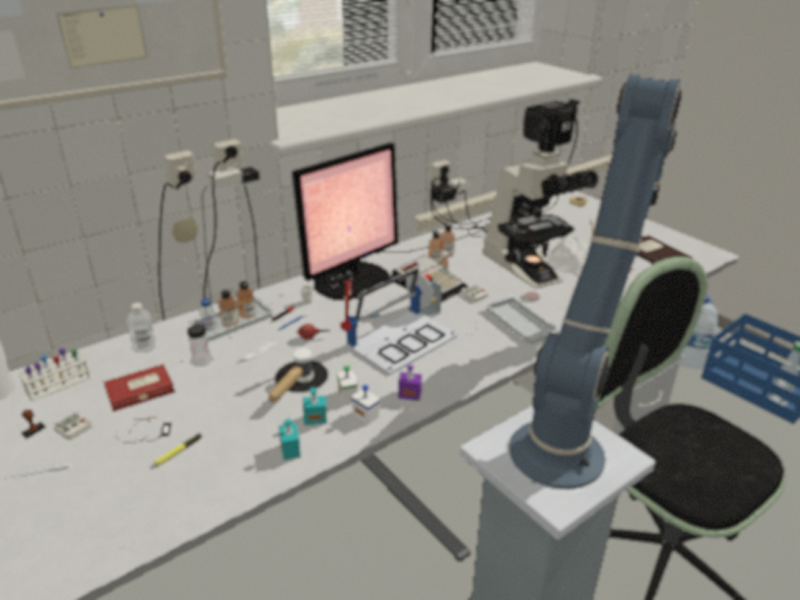

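The two cartridges present are green (pin near 291,330) and blue (287,368). The turquoise ones (246,342 and 204,365) and the purple one (344,370) are decoys, and no orange one is visible. The lever's black grip is at about (320,255), the button at (471,245), the tray at (538,345), and the mallet on its mat at (274,275).

```bash
cat > h.py <<'E'
import numpy as np,cv2
from plant import robot
def cloud(f):
    z=f['range_z'];v,u=np.mgrid[:z.shape[0],:z.shape[1]]
    P=np.stack([(u-f['cx'])/f['fx']*z,(v-f['cy'])/f['fy']*z,z],-1)
    return (P-np.asarray(f['t']))@np.asarray(f['R'])
def ray(f,uv,h):
    uv=np.atleast_2d(uv).astype(float);R=np.asarray(f['R']);t=np.asarray(f['t'])
    d=np.c_[(uv[:,0]-f['cx'])/f['fx'],(uv[:,1]-f['cy'])/f['fy'],np.ones(len(uv))]@R
    C=-R.T@t
    return (C+d*((h-C[2])/d[:,2])[:,None])
def proj(f,X):
    c=np.asarray(f['R'])@np.asarray(X)+f['t'];return np.array([f['fx']*c[0]/c[2]+f['cx'],f['fy']*c[1]/c[2]+f['cy']])
def blobs(mask,amin=4,amax=1e9):
    n,l,s,c=cv2.connectedComponentsWithStats(mask.astype(np.uint8),connectivity=8)
    return [(l==i,s[i],c[i]) for i in range(1,n) if amin<=s[i,4]<=amax]
def hsv(f): return cv2.cvtColor(f['image'],cv2.COLOR_RGB2HSV).astype(int)
def down(yaw): return [np.pi,0,yaw]
E
python3 - <<'E'
from h import *
f=dict(np.load('pics/top0.npz'));P=cloud(f);H=hsv(f);Z=P[...,2];h,s,v=H[...,0],H[...,1],H[...,2]
def rep(n,m,a=3,zz=None):
    for b,st,c in blobs(m,a):
        q=P[b];print(n,'px',c.round(1),'A',st[4],'wh',st[2:4],'med',np.median(q,0).round(3),'zmax',q[:,2].max().round(3),'ray' if zz else '',ray(f,c,zz).round(4)[0] if zz else '')
roi=np.zeros(Z.shape,bool);roi[150:265,60:400]=1
rep('desk z',(Z[230:231]<-9))
print('desk',np.median(Z[220:240,280:300]),np.median(Z[200:205,100:120]))
rep('blue',roi&(h>100)&(h<125)&(s>130)&(v>60),3,.09)
rep('green',roi&(h>45)&(h<80)&(s>90),3,.09)
rep('orange',roi&(h>5)&(h<22)&(s>110),4,.0395)
rep('red',roi&((h<6)|(h>174))&(s>130)&(v>80),4,.1165)
rep('black',roi&(v<45),10,.02)
rep('carttop',roi&(Z>.05)&(Z<.066)&(P[...,0]<.6)&(P[...,1]>0),20)
c=f['image'][135:265,110:340];cv2.imwrite('pics/crop1.png',cv2.resize(c[...,::-1],None,fx=3.4,fy=3.4,interpolation=cv2.INTER_CUBIC))
E
```

```text
desk 0.00022986185356724568 0.0012109546529816594
blue px [286.3 157.1] A 17 wh [4 5] med [ 0.647 -0.094  0.1  ] zmax 0.106 ray [ 0.6488 -0.0957  0.09  ]
blue px [219.7 163.2] A 22 wh [5 6] med [0.621 0.143 0.1  ] zmax 0.104 ray [0.6231 0.1442 0.09  ]
blue px [221.3 169.9] A 11 wh [6 4] med [0.6   0.139 0.091] zmax 0.097 ray [0.5986 0.1379 0.09  ]
blue px [181.4 235.4] A 15 wh [4 4] med [0.363 0.274 0.091] zmax 0.096 ray [0.3616 0.273  0.09  ]
green px [184.5 210.7] A 14 wh [4 4] med [0.448 0.265 0.09 ] zmax 0.096 ray [0.4492 0.2653 0.09  ]
orange px [295.5 170.8] A 12 wh [4 4] med [ 0.604 -0.132  0.056] zmax 0.071 ray [ 0.6078 -0.1336  0.0395]
orange px [167.  179.8] A 4 wh [3 3] med [0.565 0.341 0.055] zmax 0.058 ray [0.5669 0.3447 0.0395]
orange px [148.9 192. ] A 31 wh [23 11] med [0.516 0.41  0.047] zmax 0.056 ray [0.5198 0.4104 0.0395]
orange px [135.7 235. ] A 7 wh [4 7] med [0.36  0.455 0.024] zmax 0.027 ray [0.3602 0.4512 0.0395]
red px [301.1 156.4] A 43 wh [7 8] med [ 0.647 -0.146  0.116] zmax 0.123 ray [ 0.6467 -0.1462  0.1165]
red px [214.9 164.1] A 8 wh [3 3] med [0.606
[... 1266 characters left out ...]
y [0.5188 0.6361 0.02  ]
black px [250.9 201.7] A 11 wh [5 9] med [0.491 0.034 0.019] zmax 0.025 ray [0.4915 0.0306 0.02  ]
black px [271.1 202.4] A 10 wh [7 4] med [ 0.488 -0.043  0.017] zmax 0.024 ray [ 0.4902 -0.0449  0.02  ]
carttop px [153.9 186.9] A 123 wh [31 19] med [0.538 0.388 0.053] zmax 0.059  
carttop px [186.3 211.3] A 151 wh [15 18] med [0.447 0.263 0.058] zmax 0.066  
carttop px [156.1 218.2] A 155 wh [19 17] med [0.423 0.371 0.058] zmax 0.065  
carttop px [128.5 233.3] A 154 wh [17 18] med [0.365 0.471 0.058] zmax 0.065  
carttop px [183.7 235.2] A 155 wh [14 17] med [0.363 0.269 0.058] zmax 0.066  
carttop px [219.6 236.6] A 157 wh [18 18] med [0.359 0.139 0.058] zmax 0.066
```

View pics/crop1.png

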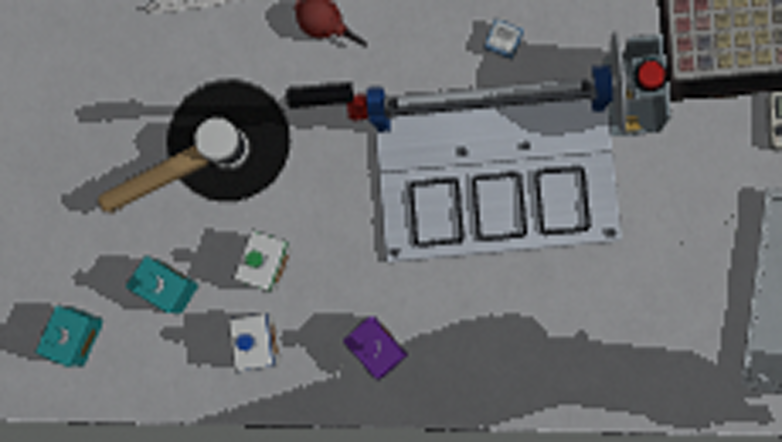

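The crop confirms it: white boxes with a green pin at (255,260) and a blue pin at (245,342). Turquoise and purple bodies are decoys, and orange is absent. Next I'll get close wrist views of the cartridges and the bench.

```bash
python3 - <<'E'
from h import *
p=robot.sense()['tcp_pos']
robot.move_straight([p[0],p[1],.42],vel=.3)
robot.goto([.45,-.05,.45],down(0))
def shot(n):
    f=robot.grab_frame('wrist');np.savez(f'pics/{n}.npz',**f);cv2.imwrite(f'pics/{n}.png',f['image'][...,::-1]);C=-f['R'].T@f['t'];print(n,C.round(3),f['R'][2].round(2),robot.sense()['tcp_pos'].round(3),robot.sense()['t'])
shot('wb')
robot.goto([.42,.22,.40],down(0));shot('wc')
a=cv2.imread('pics/wb.png');b=cv2.imread('pics/wc.png');cv2.imwrite('pics/w2.png',cv2.resize(np.hstack([a,b]),(800,300),interpolation=cv2.INTER_AREA))
E
```

```text
wb [ 0.516 -0.052  0.581] [-0.26  0.   -0.97] [ 0.45  -0.051  0.45 ] 2.9833
wc [0.486 0.217 0.532] [-0.26 -0.   -0.97] [0.421 0.218 0.4  ] 4.1
```

View pics/w2.png

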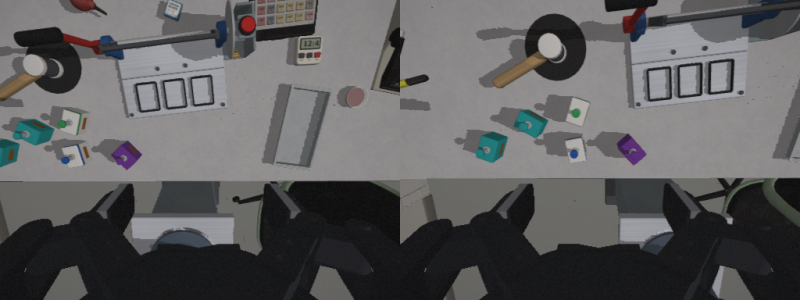

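The left view (wb) shows the three nests (147–202, 92), the tray (300,125), the button (247,25), the mallet (35,65) and the cartridges. The right view (wc) shows green (576,113), blue (574,150) and the mallet (548,45).

```bash
cat >> h.py <<'E'
def rect(P,m):
    (c,(w,h),a)=cv2.minAreaRect(P[m][:,:2].astype(np.float32)*1000)
    b=cv2.boxPoints((c,(w,h),a));e=[b[1]-b[0],b[2]-b[1]];e=e[0] if np.hypot(*e[0])>np.hypot(*e[1]) else e[1]
    an=np.arctan2(e[1],e[0]);an=(an+np.pi/2)%np.pi-np.pi/2
    return np.array(c)/1000,sorted((w,h)),an
def carts(f,P=None,up=0.0):
    """up: height of the cartridge foot. returns {col:(pin xy, top centre xy, size, long-axis angle)}"""
    P=cloud(f) if P is None else P;H=hsv(f);h,s,v=[H[...,i] for i in range(3)];out={}
    for n,m in(('blue',(h>100)&(h<125)&(s>120)&(v>50)),('green',(h>45)&(h<80)&(s>80))):
        z=P[...,2]-up
        for b,st,c in blobs(m&(z>.07)&(z<.10),5):
            q=np.median(P[b],0)
            near=np.hypot(P[...,0]-q[0],P[...,1]-q[1])<.045
            top=near&(z>.053)&(z<.063)
            if top.sum()<30: continue
            tb=max(blobs(top,10),key=lambda t:t[1][4])[0]
            out.setdefault(n,[]).append((c.round(1),st[4],ray(f,c,q[2])[0].round(4),*rect(P,tb),P[b][:,2].max().round(4)))
    return out
E
cat > meas.py <<'E'
from h import *
f=dict(np.load('pics/wc.npz'))
for k,v in carts(f).items(): print(k,v)
for n in('wb','wc'):
    f=dict(np.load(f'pics/{n}.npz'));P=cloud(f);H=hsv(f);Z=P[...,2];h,s,v=[H[...,i] for i in range(3)]
    print(n)
    dark=((v<75)&(Z>.005)&(Z<.035)).astype(np.uint8)
    cs,hi=cv2.findContours(dark,cv2.RETR_CCOMP,cv2.CHAIN_APPROX_NONE)
    for c,k in zip(cs,hi[0]):
        if k[3]>=0 and cv2.contourArea(c)>150:
            q=ray(f,c[:,0],.02);R=cv2.minAreaRect(q[:,:2].astype(np.float32)*1000);bx=cv2.boxPoints(R);print('nest',np.round(R[0],1),np.round(R[1],1),round(R[2],1))
    m=((h<6)|(h>174))&(s>130)&(v>80)&(Z>.105)&(Z<.13)
    for b,st,c in blobs(m,30): print('button',c.round(1),st[2:],ray(f,c,.1165)[0].round(4),Z[b].mean().round(4))
    # mallet head top, handle
    m=(np.abs(Z-.077)<.008)&(s<60)&(v>120)&(np.hypot(P[...,0]-.567,P[...,1]-.34)<.07)
    for b,st,c in blobs(m,60):
        print('head',ray(f,c,.077)[0].round(4),np.median(Z[b]).round(4),st[2:]);hd=ray(f,c,.077)[0]
    m=(h>8)&(h<25)&(s>60)&(Z>.03)&(Z<.065)&(np.hypot(P[...,0]-.53,P[...,1]-.39)<.13)
    for b,st,c in blobs(m,100):
        q=P[b&(Z>.046)]; print('handle',rect(P,b&(Z>.045)), 'ang head->centroid',np.degrees(np.arctan2(*(q.mean(0)-hd)[[1,0]])).round(2),st)
    # mat
    m=(v<60)&(Z<.010)&(np.hypot(P[...,0]-.567,P[...,1]-.32)<.10)
    for b,st,c in blobs(m,300):
        c2,r=cv2.minEnclosingCircle(P[b][:,:2].astype(np.float32)*1000);print('mat',np.round(c2,1),r)
    # grip
    m=(v<60)&(Z>.215)&(Z<.26)&(P[...,0]>.5)
    for b,st,c in blobs(m,60):print('grip',rect(P,b),np.percentile(Z[b],[5,50,95]).round(3),st)
    m=((h<6)|(h>174))&(s>130)&(Z>.16)&(Z<.26)
    for b,st,c in blobs(m,40):print('rod',np.median(P[b],0).round(3),st)
    # tray rim
    m=(Z>.014)&(Z<.03)&(P[...,1]<-.2)&(P[...,1]>-.40)&(P[...,0]<.56)&(P[...,0]>.3)
    for b,st,c in blobs(cv2.morphologyEx(m.astype(np.uint8),cv2.MORPH_CLOSE,np.ones((3,3))),150):print('tray',rect(P,b.astype(bool)&m),np.median(Z[b.astype(bool)]).round(3),st)
E
python3 meas.py
```

```text
blue [(array([469.8,   0.9]), np.int32(34), array([ 0.6487, -0.0898,  0.0858]), array([ 0.62855188, -0.09636298]), [8.318288803100586, 19.15190887451172], np.float32(0.7926234), np.float64(0.0998)), (array([471.8,  18.1]), np.int32(124), array([ 0.6261, -0.095 ,  0.0888]), array([ 0.61041479, -0.11850472]), [2.916408061981201, 34.14399719238281], np.float32(0.10887909), np.float64(0.0977)), (array([222.2, 197.2]), np.int32(76), array([0.362 , 0.2701, 0.09  ]), array([0.36152304, 0.27097556]), [40.373138427734375, 56.00887680053711], np.float32(0.17610657), np.float64(0.0919))]
green [(array([224.5, 144.7]), np.int32(88), array([0.4487, 0.2637, 0.0897]), array([0.44859518, 0.26453   ]), [40.78044509887695, 56.278892517089844], np.float32(-0.31963944), np.float64(0.0916))]
wb
nest [508.1  76.6] [66.5 50.4] 6.1
nest [515.7   7.3] [66.6 51.5] 6.6
nest [522.5 -61.8] [68.1 51.8] 6.0
button [317.4  30.6] [ 19  20 289] [ 0.646  -0.149   0.1165] 0.1158
head [0.5779 0.3096 0.077 ] 0.0764 [ 29  28 618]
handle (array([0.53680396, 0.38522113]), [20.990371704101562, 112.09761047363281], np.float32
[... 404 characters left out ...]
349  107   78  111 1434]
wc
nest [507.9  78.4] [65.8 50.2] 6.2
nest [515.3   9.8] [66.  48.4] 6.6
nest [522.1 -59.1] [67.6 48.4] 6.9
head [0.5775 0.3116 0.077 ] 0.0767 [ 30  32 745]
handle (array([0.53675159, 0.38671313]), [22.41960334777832, 122.47160339355469], np.float32(-1.0530926)) ang head->centroid 118.92 [ 118   65   70   48 1128]
mat [587.3 314. ] 69.5202407836914
grip (array([0.58897565, 0.17835107]), [9.412969589233398, 61.61949920654297], np.float32(-1.5127412)) [0.238 0.245 0.248] [262   0  68  15 748]
rod [0.598 0.159 0.188] [300   9  17  14 135]
tray (array([ 0.36234921, -0.27581033]), [31.797517776489258, 82.03666687011719], np.float32(-0.1258924)) 0.022 [497 164  15  44 238]
```

```bash
cat >> h.py <<'E'
YB=.106; N2=np.array([.5153,.0085])
def bw(x,y): c,s=np.cos(YB),np.sin(YB); return N2+[c*x-s*y,s*x+c*y]
E
python3 - <<'E'
from h import *
s=robot.sense();print(s['joint_pos'].round(2))
for n,p,y in [('blue',[.362,.271,.037],.176),('green',[.449,.264,.037],-.32),('n1',[*bw(0,.07),.049],YB),('n3',[*bw(0,-.07),.049],YB),('lev',[*bw(.098,.162),.235],YB+np.pi/2),('lev2',[*bw(-.042,.162),.11],YB+np.pi/2),
  ('mal',[.556,.351,.04],2.08),('hit',[*bw(-.045,.07),.13],YB),('but',[.646,-.147,.13],0),('tray',[.425,-.324,.04],-.13)]:
    for k in(-1,-.5,0,.5,1):
        q=robot.inverse_kinematics(p,down(y+k*np.pi)); print(n,k,None if q is None else np.round(q,2))
E
```

```text
[ 0.26  0.09 -0.88  1.71  0.07  1.37 -2.21]
blue -1 [ 0.15  0.78 -1.18  2.18  0.98  0.9   0.1 ]
blue -0.5 [ 0.15  0.78 -1.18  2.18  0.98  0.9   1.67]
blue 0 [-0.23  0.5  -0.62  2.19  0.52  0.59 -2.63]
blue 0.5 [-0.03  0.6  -0.89  2.18  0.74  0.7  -1.26]
blue 1 [ 0.15  0.78 -1.18  2.18  0.98  0.9   0.1 ]
green -1 [ 0.14  0.76 -1.03  2.03  0.88  0.88 -0.14]
green -0.5 [ 0.22  0.87 -1.18  2.02  1.    1.    1.34]
green 0 [-0.57  0.5  -0.05  2.07  0.04  0.58 -2.54]
green 0.5 [-0.05  0.62 -0.73  2.04  0.63  0.72 -1.5 ]
green 1 [ 0.14  0.76 -1.03  2.03  0.88  0.88 -0.14]
n1 -1 [ 0.61  0.83 -1.18  2.03  0.96  0.99  0.59]
n1 -0.5 [-0.91  0.66  0.91  2.11 -0.78  0.75 -2.52]
n1 0 [ 0.23  0.55 -0.6   2.05  0.48  0.68 -2.14]
n1 0.5 [ 0.36  0.6  -0.77  2.04  0.63  0.74 -0.7 ]
n1 1 [ 0.61  0.83 -1.18  2.03  0.96  0.99  0.59]
n3 -1 [ 0.87  0.85 -1.18  2.    0.96  1.01  0.87]
n3 -0.5 [-0.37  0.54  0.53  2.07 -0.44  0.64 -2.58]
n3 0 [ 0.53  0.57 -0.64  2.02  0.52  0.71 -1.9 ]
n3 0.5 [ 0.58  0.6  -0.71  2.02  0.58  0.74 -0.38]
n3 1 [ 0.87  0.85 -1.18  2.    0.96  1.01  0.87]
lev -1 [ 0.4   0.67 -1.18  
[... 818 characters left out ...]
  1.12  2.16 -0.6   0.85 -2.65]
hit 0 [ 0.36  0.37 -0.73  2.09  0.34  0.8  -2.04]
hit 0.5 [ 0.46  0.41 -0.86  2.09  0.42  0.82 -0.55]
hit 1 [ 0.66  0.55 -1.17  2.08  0.65  0.94  0.81]
but -1 [ 0.84  0.84 -1.11  1.63  0.8   1.19  1.12]
but -0.5 [-0.32  0.65  0.72  1.7  -0.5   0.98 -2.56]
but 0 [ 0.52  0.61 -0.53  1.65  0.36  0.98 -1.7 ]
but 0.5 [ 0.65  0.67 -0.74  1.64  0.51  1.03 -0.25]
but 1 [ 0.84  0.84 -1.11  1.63  0.8   1.19  1.12]
tray -1 [ 1.01  0.58 -0.57  2.01  0.49  0.69  1.57]
tray -0.5 [ 0.46  0.51  0.14  2.04 -0.12  0.59 -2.58]
tray 0 [ 0.93  0.56 -0.46  2.01  0.4   0.66 -1.49]
tray 0.5 [ 0.88  0.54 -0.39  2.02  0.34  0.64  0.13]
tray 1 [ 1.01  0.58 -0.57  2.01  0.49  0.69  1.57]
```

```bash
cat >> h.py <<'E'
PI=np.pi
def look(name,rgb=False):
    f=robot.grab_frame('wrist');np.savez(f'pics/{name}.npz',**f)
    if rgb: cv2.imwrite(f'pics/{name}.png',f['image'][...,::-1])
    return f
def best(col,f,xy,up=0.,r=.08):
    c=[k for k in carts(f,up=up).get(col,[]) if np.hypot(*(k[2][:2]-xy))<r and 32<k[4][0]<46 and 48<k[4][1]<63]
    assert c,(col,'not seen',carts(f,up=up).get(col))
    return min(c,key=lambda k:np.hypot(*(k[2][:2]-xy)))
def pick(col,xy,up=0.,hz=.30,off=(.03,0),hyaw=PI):
    robot.grip(.85,30)
    robot.goto([xy[0]+off[0],xy[1]+off[1],hz],down(hyaw))
    b=best(col,look('pk_'+col),xy,up);print(col,b)
    c=(b[2][:2]+b[3])/2;y=b[5]+PI
    robot.goto([*c,up+.15],down(y))
    hit=robot.move_straight([*c,up+.038],vel=.12,contact_N=6)
    robot.grip(0.,30);s=robot.sense();print('hit',hit,'opening',s['opening'],s['gripper_force'],s['tcp_pos'].round(4),s['t'])
    assert .35<s['opening']<.6
    robot.move_straight([*c,.22],vel=.2);print('held',robot.sense()['opening'])
    return c,y
def put(xy,yaw,floor,op):
    s=robot.sense()
    robot.goto([*xy,.22],down(yaw));robot.move_straight([*xy,floor+.055],vel=.2)
    hit=robot.move_straight([*xy,floor+.037],vel=.04,contact_N=5);print('touch',hit,robot.sense()['tcp_pos'].round(4))
    robot.grip(op);robot.sleep(.2);robot.move_straight([*xy,.24],vel=.2);print('t',robot.sense()['t'])
E
python3 - <<'E'
from h import *
pick('blue',[.362,.2705]);put(bw(0,-.07),YB+PI,.012,.65)
pick('green',[.449,.264]);put(bw(0,.07),YB+PI,.012,.65)
robot.goto([*bw(-.06,0),.34],down(YB+PI));f=look('n_a',1)
for k,v in carts(f,up=.012).items(): print(k,v)
E
```

```text
blue (array([254.8, 148.5]), np.int32(143), array([0.3607, 0.2705, 0.0899]), array([0.36090842, 0.27001538]), [40.57776641845703, 56.35280990600586], np.float32(0.18199253), np.float64(0.0917))
hit False opening 0.4619274391965214 31.065346598625183 [0.3612 0.2706 0.0386] 8.9833
held 0.4639793515736324
touch True [ 0.5228 -0.0615  0.0504]
t 14.3833
green (array([256.3, 148.3]), np.int32(146), array([0.448 , 0.264 , 0.0897]), array([0.44837015, 0.2636824 ]), [40.485843658447266, 56.28355026245117], np.float32(-0.326833), np.float64(0.0917))
hit False opening 0.4663918504626774 31.77236795425415 [0.4487 0.2642 0.0387] 18.1417
held 0.46473432509859963
touch True [0.508  0.0777 0.0505]
t 22.9583
blue [(array([204.9, 211.5]), np.int32(109), array([ 0.5215, -0.0622,  0.1019]), array([ 0.52149683, -0.06341334]), [40.23536682128906, 54.580055236816406], np.float32(0.08346653), np.float64(0.1035))]
green [(array([302.8, 211.1]), np.int32(112), array([0.5065, 0.0756, 0.1019]), array([0.50695947, 0.07574908]), [40.187255859375, 55.211280822753906], np.float32(0.11927259), np.float64(0.1037))]
```

View pics/n_a.png

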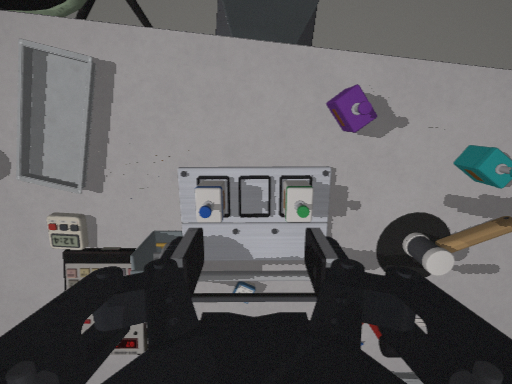

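Both cartridges are seated upright, with pin heads at z = 0.102: blue at (205,212) and green at (303,212). Next is the lever.

```bash
python3 - <<'E'
from h import *
def gp(q,dz=-.008): e=1.475-q; return [*bw(.113-.158*np.cos(e),.164),.0815+.158*np.sin(e)+dz]
Y=YB+PI/2
robot.grip(.6,30)
p=gp(0);robot.goto([p[0],p[1],.36],down(Y))
hit=robot.move_straight(p,vel=.12,contact_N=6);print('hit',hit)
robot.grip(0.,30);s=robot.sense();print(s['opening'],s['gripper_force'],s['wrist_force'].round(1))
assert .15<s['opening']<.35
for q in list(np.arange(.1,1.3,.1))+[1.3,1.335]:
    robot.move_straight(gp(q),vel=.12)
    s=robot.sense();print(round(q,2),s['wrist_force'].round(1),round(s['opening'],3),s['tcp_pos'].round(3))
    if np.linalg.norm(s['wrist_force'])>40: print('HIGH');break
robot.move_straight(gp(1.275),vel=.05)
s=robot.sense();print('back',s['wrist_force'].round(1))
robot.grip(.6);robot.sleep(.3)
p=robot.sense()['tcp_pos'];robot.move_straight([p[0],p[1],.30],vel=.15)
f=look('lv',1);f=robot.grab_frame('top');np.savez('pics/top1.npz',**f)
P=cloud(f);H=hsv(f);m=(H[...,2]<60)&(P[...,2]>.09)&(P[...,2]<.16)
for b,st,c in blobs(m,15): print(np.median(P[b],0).round(3),P[b][:,2].max().round(3),st)
print(gp(1.28,0),robot.sense()['t'])
E
```

```text
hit False
0.22278678719445308 29.310721457004547 [-0.5 -0.5  3.1]
0.1 [3.7 0.2 5.9] 0.226 [0.582 0.181 0.23 ]
0.2 [ 3.5 -0.2  7.4] 0.223 [0.566 0.179 0.226]
0.3 [2.5 0.2 5.6] 0.221 [0.55  0.177 0.22 ]
0.4 [ 3.1 -0.7  6.5] 0.222 [0.536 0.176 0.213]
0.5 [ 3.8 -0.7  4.5] 0.219 [0.523 0.174 0.205]
0.6 [ 4.6 -0.3  2.9] 0.225 [0.51  0.173 0.195]
0.7 [4.5 0.8 2.5] 0.224 [0.499 0.172 0.184]
0.8 [ 5.6 -0.   2.4] 0.223 [0.488 0.17  0.172]
0.9 [ 5.3 -0.7  3.5] 0.219 [0.479 0.17  0.16 ]
1.0 [ 5.9 -0.9  5. ] 0.223 [0.472 0.169 0.146]
1.1 [ 4.8 -1.1  5.8] 0.218 [0.465 0.168 0.132]
1.2 [ 3.8 -1.6  7.6] 0.222 [0.46  0.167 0.117]
1.3 [ 5.4  0.3 -0.4] 0.221 [0.456 0.167 0.101]
1.33 [ 4.1 -1.6  7.2] 0.218 [0.455 0.167 0.096]
back [  9.4   2.2 -13.3]
[1.059 0.492 0.132] 0.159 [125  37   5  11  20]
[1.059 0.351 0.122] 0.159 [164  38   6  11  29]
[1.055 0.196 0.118] 0.16 [206  41   4   9  15]
[ 1.009 -0.533  0.142] 0.16 [401  47  26  17 136]
[ 1.023 -0.474  0.127] 0.16 [390  50   8  11  30]
[ 1.006 -0.614  0.135] 0.156 [427  54   9  13  26]
[0.926 0.297 0.113] 0.122 [176  76   9   8  50]
[ 0.9   -0.067  0.096] 0.159 [226  77 106  19 301]
[0.916 0.36  0.111] 0.118 [159  79   8   8  54]
[ 0.877 -0.426  0.108] 0.117 [375  92   8   8  52]
[ 0.857 -0.357  0.109] 0.12 [356  97   8   8  51]
[0.803 0.493 0.103] 0.111 [119 106  14  14 137]
[ 0.639 -0.137  0.108] 0.116 [296 152  10  10  27]
[ 0.63  -0.098  0.097] 0.105 [285 160   5   5  18]
[0.46  0.139 0.121] 0.127 [216 205   5   6  20]
[ 0.183 -0.489  0.124] 0.16 [360 288 106  16 478]
[np.float64(0.4561787705620732), np.float64(0.16713525752685213), np.float64(0.11211511252406267)] 33.6417
```

View pics/lv.png

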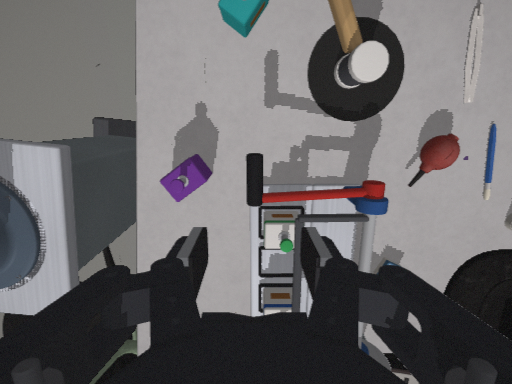

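The wrist view shows the lever pulled over, with the grip at (255,180) and the bar across the nests. I'll check the lever angle and both cartridges numerically, and measure the mallet too.

```bash
python3 - <<'E'
from h import *
f=dict(np.load('pics/lv.npz'));P=cloud(f);H=hsv(f)
m=np.zeros(H.shape[:2],bool);m[150:208,245:265]=1
b=m&(H[...,2]<70)&(P[...,2]>.09);print('grip top',np.percentile(P[b][:,2],[5,50,95]).round(4),np.median(P[b],0).round(3))
robot.goto([*bw(-.06,0),.34],down(YB+PI));f=look('n_b')
P=cloud(f);m=(np.hypot(P[...,0]-bw(-.042,.162)[0],P[...,1]-bw(-.042,.162)[1])<.03)&(P[...,2]>.09)
print('grip2',np.percentile(P[m][:,2],[50,98]))
for k,v in carts(f,up=.012).items(): print(k,[x for x in v if x[2][0]<.57])
H=hsv(f)
for n,lo,hi in(('blue',100,125),('green',45,80)):
    for b,st,c in blobs((H[...,0]>lo)&(H[...,0]<hi)&(H[...,1]>80)&(P[...,2]>.09)&(P[...,2]<.11),5): print(n,c.round(1),ray(f,c,.102)[0].round(4),st[4])
print(robot.sense()['t'])
E
```

```text
grip top [0.1154 0.1206 0.1226] [0.456 0.166 0.121]
grip2 [0.12014155 0.12287564]
blue [(array([204.6, 210.9]), np.int32(114), array([ 0.5218, -0.062 ,  0.1017]), array([ 0.51747833, -0.06352238]), [40.564300537109375, 46.83289337158203], np.float32(0.107859254), np.float64(0.1038))]
green [(array([302.1, 210.8]), np.int32(115), array([0.5069, 0.0755, 0.1017]), array([0.50183994, 0.07507453]), [40.82851028442383, 45.283660888671875], np.float32(0.1092397), np.float64(0.1043))]
blue [204.4 210.7] [ 0.5213 -0.0623  0.102 ] 120
green [302.1 210.7] [0.5068 0.0755 0.102 ] 114
35.4167
```

The lever is in its last notch: grip top at 0.1226 m, where 0.122 is expected at 1.28 rad. The cartridges are unmoved, so on to the mallet.

```bash
python3 - <<'E'
from h import *
a=np.radians(119.0);hd=np.array([.5777,.3106]);g=hd+.045*np.array([np.cos(a),np.sin(a)])
robot.grip(.55,120)
robot.goto([*g,.20],down(a))
print('hit',robot.move_straight([*g,.0315],vel=.12,contact_N=6))
robot.grip(0.,120);s=robot.sense();print(s['opening'],s['gripper_force'],s['tcp_pos'].round(4),s['tcp_rot'].round(3))
assert .15<s['opening']<.4
z0=s['tcp_pos'][2]-.002   # TCP above lower face
np.save('z0.npy',z0)
robot.move_straight([*g,.24],vel=.12);robot.sleep(.3)
s=robot.sense();print('lifted',s['opening'],s['wrist_force'].round(2),s['torque'].round(2))
for n,pin in(('green',[.5072,.0763]),('blue',[.5218,-.062])):
    u=np.array([np.cos(YB),np.sin(YB)]);t=np.array(pin)-.045*u
    robot.goto([*t,.24],down(YB+PI));robot.move_straight([*t,z0+.110],vel=.15)
    w0=robot.sense()['wrist_force']
    h=robot.move_straight([*t,z0+.0875],vel=.03,contact_N=28)
    s=robot.sense();print(n,h,'face z',(s['tcp_pos'][2]-z0).round(4),(s['wrist_force']-w0).round(1),s['torque'].round(2),s['opening'])
    robot.move_straight([*t,.24],vel=.15)
robot.sleep(.3);s=robot.sense();print(s['wrist_force'].round(2),s['opening'],s['t'])
f=robot.grab_frame('top');np.savez('pics/top2.npz',**f)
f=robot.grab_frame('scene');cv2.imwrite('pics/sc2.png',cv2.resize(f['image'][170:290,140:340,::-1],None,fx=4,fy=4,interpolation=cv2.INTER_CUBIC))
E
```

```text
hit False
0.24040928491467642 117.11732983589172 [0.5564 0.3504 0.0324] [ 3.14  -0.     2.077]
lifted 0.23924304924759646 [ 0.21  0.39 -4.21] [ 0.13  0.04 -0.  ]
green True face z 0.0894 [-3.7 -2.4 12.7] [-0.38  0.3  -0.03] 0.2445006042897772
blue True face z 0.0895 [-3.9 -2.1 12.4] [-0.12  0.41 -0.06] 0.23957995640380628
[ 0.61 -0.59 -3.1 ] 0.23540282217774905 48.7833
```

View pics/sc2.png

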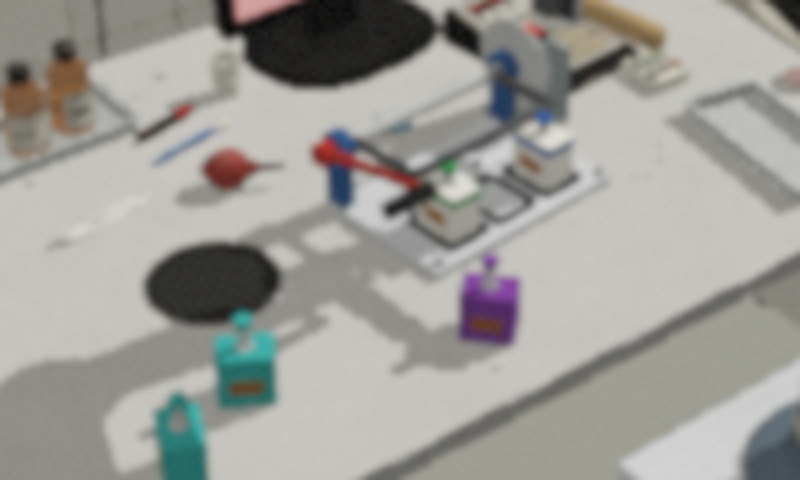

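The scene crop shows the lever down, both pins visible (green 448,165; blue 543,118) and the mallet held aloft. I'll check the pin heights before putting it back.

```bash
python3 - <<'E'
from h import *
def pins(f,n):
    P=cloud(f);H=hsv(f)
    for c0,lo,hi in(('blue',100,125),('green',45,80)):
        m=(H[...,0]>lo)&(H[...,0]<hi)&(H[...,1]>80)&(P[...,2]>.075)&(P[...,2]<.11)&(np.abs(P[...,1])<.09)&(P[...,0]<.56)&(P[...,0]>.47)
        for b,st,c in blobs(m,4): print(n,c0,c.round(1),np.median(P[b],0).round(4),P[b][:,2].max().round(4),st[4])
pins(dict(np.load('pics/top2.npz')),'top')
robot.goto([*bw(-.045,.05),.36],down(YB+PI))
pins(look('p1',1),'wr')
print(robot.sense()['t'])
E
```

```text
top green [237.1 195.3] [0.5083 0.0792 0.09  ] 0.0962 18
wr blue [175.9 195.1] [ 0.5216 -0.0617  0.0898] 0.092 102
49.65
```

Both pin heads are at z = 0.090, which is fully down. Now the mallet goes back on the mat and I press the release.

```bash
python3 - <<'E'
from h import *
a=np.radians(119.0);u=np.array([np.cos(a),np.sin(a)]);z0=float(np.load('z0.npy'))
t=np.array([.583,.3125])+.045*u
robot.goto([*t,.24],down(a));robot.move_straight([*t,z0+.012],vel=.15)
print('mat',robot.move_straight([*t,z0+.0005],vel=.03,contact_N=5),robot.sense()['tcp_pos'][2]-z0)
robot.grip(.55);robot.sleep(.3);robot.move_straight([*t,.25],vel=.15)
robot.grip(0.,30)
b=np.array([.646,-.148])
robot.goto([b[0]-.1,b[1]+.05,.30],down(YB+PI))
robot.goto([*b,.20],down(YB+PI))
h=robot.move_straight([*b,.118],vel=.03,contact_N=2.5);z=robot.sense()['tcp_pos'][2];print('touch',h,z)
h=robot.move_straight([*b,min(z,.1275)-.0095],vel=.03,contact_N=20);s=robot.sense();print('press',h,s['tcp_pos'][2],s['wrist_force'].round(1))
robot.sleep(1.8)
robot.move_straight([*b,.22],vel=.1)
robot.goto([*bw(-.06,0),.36],down(YB+PI));robot.grip(.6)
f=look('rel',1);P=cloud(f)
for k,v in carts(f,up=0.).items(): print(k,[x for x in v if x[2][0]<.57])
g=robot.grab_frame('top');np.savez('pics/top3.npz',**g)
a1=cv2.resize(f['image'],(400,300));a2=cv2.resize(g['image'][120:270,90:290],(400,300));cv2.imwrite('pics/rel2.png',np.hstack([a1,a2])[...,::-1]);print(robot.sense()['t'])
E
```

```text
mat True 0.001993318560511527
touch True 0.1269974609746478
press True 0.11931100391105595 [-0.  -0.5  5.5]
blue [(array([208.2, 204.2]), np.int32(88), array([ 0.5218, -0.0624,  0.0896]), array([ 0.49471582, -0.06478391]), [0.7487962245941162, 36.32979202270508], np.float32(-1.4774157), np.float64(0.0914))]
green [(array([298.8, 203.9]), np.int32(95), array([0.5066, 0.0756, 0.0896]), array([0.48067075, 0.07065741]), [7.557858943939209, 38.77029800415039], np.float32(-1.2465653), np.float64(0.091))]
65.2833
```

View pics/rel2.png

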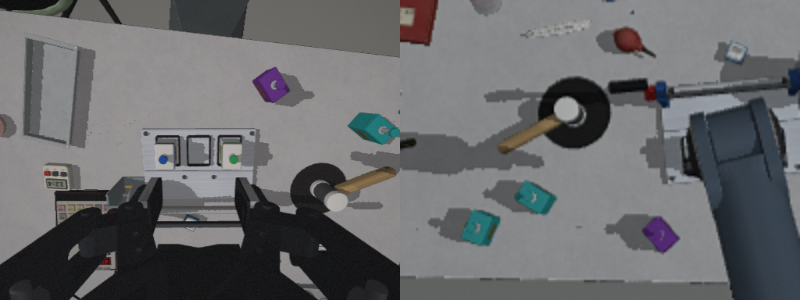

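The lever is upright again (grip at 628,85 in the top crop). The mallet stands on the mat (568,108), and both cartridges are still in their places (163,155 and 233,155). Now to the tray.

```bash
python3 - <<'E'
from h import *
T=np.array([.425,-.324]);A=-.13
def tw(x,y): c,s=np.cos(A),np.sin(A); return T+[c*x-s*y,s*x+c*y]
for col,xy,ty in(('blue',[.5218,-.062],-.045),('green',[.507,.0758],.045)):
    pick(col,np.array(xy),up=.012,off=(-.03,0),hz=.33,hyaw=YB+PI)
    put(tw(0,ty),A+PI,.002,.65)
robot.goto([.40,-.20,.40],down(PI))
f=look('fin',1)
for k,v in carts(f,up=.002).items(): print(k,[x for x in v if x[2][1]<-.2])
g=robot.grab_frame('top');a1=cv2.resize(f['image'],(400,300));a2=cv2.resize(g['image'][140:265,120:370],(400,300));cv2.imwrite('pics/fin2.png',np.hstack([a1,a2])[...,::-1]);print(robot.sense()['t'])
P=cloud(g);H=hsv(g);m=(H[...,2]<60)&(P[...,2]>.215)&(P[...,2]<.26)&(P[...,1]<.3)&(P[...,1]>.1)
for b,st,c in blobs(m,20): print('grip',np.median(P[b],0).round(3))
E
```

```text
blue (array([252.1, 191.1]), np.int32(109), array([ 0.522 , -0.0628,  0.0896]), array([ 0.52190045, -0.0637171 ]), [39.72386932373047, 54.80039978027344], np.float32(0.11423409), np.float64(0.0912))
hit False opening 0.4641342788175061 31.50497317314148 [ 0.5224 -0.0632  0.0507] 68.2833
held 0.46493656858230875
touch True [ 0.4186 -0.3666  0.0581]
t 73.25
green (array([254.2, 190.6]), np.int32(112), array([0.5068, 0.0764, 0.0897]), array([0.50690509, 0.07550243]), [39.88893127441406, 55.986717224121094], np.float32(0.114348054), np.float64(0.0917))
hit False opening 0.4631108985319232 31.644930839538574 [0.5073 0.0762 0.0507] 77.4833
held 0.46399794364878605
touch True [ 0.4362 -0.275   0.0597]
t 82.575
blue []
83.425
grip [0.887 0.116 0.238]
grip [0.594 0.179 0.247]
```

View pics/fin2.png

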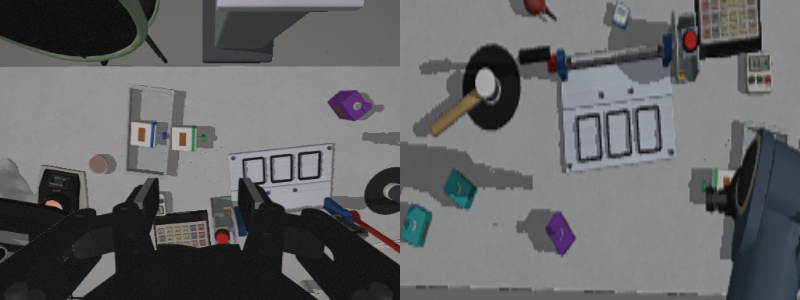

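The left image shows both cartridges tipped over: blue (143,135) lies on its side in the tray, and green (185,138) lies beside it. This was my mistake: the tray's long side, its y axis, runs along world x, so I set both on its rims. I'll measure how they lie from close by.

```bash
python3 - <<'E'
from h import *
robot.goto([.46,-.28,.32],down(PI))
f=look('ly');P=cloud(f);Z=P[...,2];H=hsv(f);h,s,v=[H[...,i] for i in range(3)]
roi=(P[...,0]>.3)&(P[...,0]<.56)&(P[...,1]>-.42)&(P[...,1]<-.16)
for b,st,c in blobs(roi&(Z>.026)&(Z<.08),60):
    q=P[b];print('obj',c.round(0),st,'z pct',np.percentile(q[:,2],[2,25,50,75,98]).round(4),'rect',[np.round(x,4) for x in rect(P,b)])
    A=np.c_[q[:,:2]-q[:,:2].mean(0),np.ones(len(q))];k,*_=np.linalg.lstsq(A,q[:,2],rcond=None);print(' slope',k.round(3))
    for lev in(.038,.05):
        mm=b&(np.abs(Z-lev)<.006)
        if mm.sum()>50: print('  lev',lev,mm.sum(),[np.round(x,4) for x in rect(P,mm)])
for n,m in(('blue',(h>100)&(h<125)&(s>120)&(v>50)),('green',(h>45)&(h<80)&(s>80))):
    for b,st,c in blobs(m&roi&(Z>.005),6): print(n,c.round(0),st[2:],np.median(P[b],0).round(4),P[b].min(0).round(3),P[b].max(0).round(3))
m=roi&(Z>.016)&(Z<.026);print('tray',[np.round(x,4) for x in rect(P,max(blobs(m,100),key=lambda t:t[1][4])[0])])
im=f['image'];u=proj(f,[.425,-.30,.02]).astype(int);print(u)
cv2.imwrite('pics/ly.png',cv2.resize(im[max(0,u[1]-75):u[1]+75,max(0,u[0]-100):u[0]+100,::-1],(800,600),interpolation=cv2.INTER_CUBIC))
E
```

```text
obj [221. 140.] [ 199  119   54   43 1627] z pct [0.0274 0.0416 0.0423 0.0429 0.0441] rect [array([ 0.4245, -0.3204]), array([56.3708, 78.04  ]), np.float32(1.4491)]
 slope [-0.007 -0.09   0.041]
  lev 0.038 1474 [array([ 0.4244, -0.3213]), array([56.3708, 76.3356]), np.float32(1.4491)]
obj [283. 148.] [ 263  129   41   39 1482] z pct [0.0367 0.0393 0.0399 0.0405 0.0417] rect [array([ 0.4344, -0.2353]), array([56.3063, 59.9517]), np.float32(1.5431)]
 slope [0.006 0.006 0.04 ]
  lev 0.038 1467 [array([ 0.4345, -0.2363]), array([55.972 , 57.8701]), np.float32(1.5346)]
blue [234. 142.] [  9  39 173] [ 0.425  -0.3088  0.0428] [ 0.398 -0.315  0.04 ] [ 0.453 -0.302  0.045]
blue [250. 144.] [ 5 11 49] [ 0.4288 -0.2852  0.0298] [ 0.422 -0.288  0.025] [ 0.437 -0.282  0.032]
green [297. 148.] [  8  39 171] [ 0.4339 -0.2148  0.0402] [ 0.395 -0.281  0.031] [ 0.463 -0.211  0.45 ]
green [311. 148.] [ 6 11 54] [ 0.4351 -0.1918  0.0275] [ 0.428 -0.195  0.022] [ 0.443 -0.188  0.03 ]
tray [array([ 0.4248, -0.325 ]), array([108.137 , 218.7576]), np.float32(-0.1324)]
[240 140]
```

View pics/ly.png

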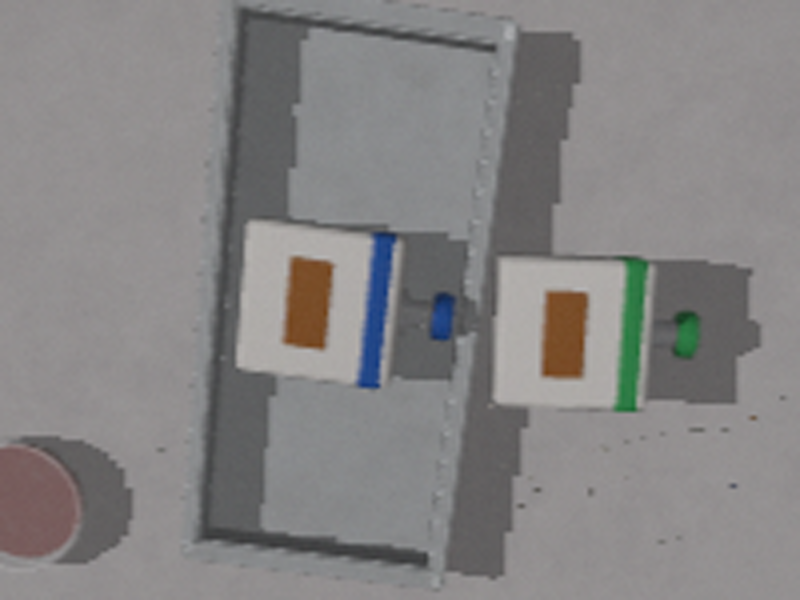

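Blue lies flat on the tray floor (body at 310,305) and green lies flat on the desk (570,333). Both pins point to +y and stick out 20 mm, so they're still down. I'll grip each across its 56 mm with the tool tilted, turn it upright and set it down along the tray's long axis. First I check reach and obstacles.

```bash
cat >> h.py <<'E'
from scipy.spatial.transform import Rotation as Ro
T=np.array([.4249,-.3245]);E=np.array([np.cos(-.132),np.sin(-.132)])
def pose(az,th,side,flip=False):
    """cart lying: its x axis at azimuth az, its z at az+90; tool tilted th about that x axis. flip: half turn about vertical"""
    ux=np.array([np.cos(az),np.sin(az),0])
    R=Ro.from_rotvec(th*ux)*Ro.from_euler('xyz',down(az+side*PI/2))
    if flip: R=Ro.from_euler('z',PI)*R
    return R
def tcp(g,R): return np.asarray(g)+.008*R.as_matrix()[:,2]
def yh(az): return np.array([-np.sin(az),np.cos(az),0])
GU,GH=.010,.007
def startp(c,az,base,th,side):
    R=pose(az,th,side);return np.r_[c,base+.020+GH]+GU*yh(az),R
def endp(c,az,floor,th,side,flip):
    R=pose(az,th+PI/2,side,flip);n=-yh(az)*(-1 if flip else 1)
    return np.r_[c,floor+.029+GU]+GH*n,R
ITEM={'blue':(np.array([.4233,-.3303]),-.122,.002,T-.05*E),'green':(np.array([.4345,-.2358]),-.027,0.,T+.05*E)}
E
python3 - <<'E'
from h import *
f=dict(np.load('pics/top0.npz'));P=cloud(f);m=(P[...,2]>.05)&(P[...,2]<.5)&(P[...,1]<-.35)&(P[...,1]>-.75)&(P[...,0]>.25)&(P[...,0]<.65)
q=P[m]; 
for x in np.arange(.3,.65,.05):
    k=q[np.abs(q[:,0]-x)<.025]
    if len(k): print('obst x',x.round(2),'ymax',k[:,1].max().round(3),'z there',k[k[:,1].argmax(),2].round(2))
for n,(c,az,b,t) in ITEM.items():
  for th in np.radians([-55,-45,-35]):
    for side in(1,-1):
        g,R=startp(c,az,b,th,side);q=robot.inverse_kinematics(list(tcp(g,R)),list(R.as_euler('xyz')))
        r=[]
        for fl in(False,True):
            g2,R2=endp(t,-.132,.002,th,side,fl);q2=robot.inverse_kinematics(list(tcp(g2,R2)),list(R2.as_euler('xyz')));r.append(None if q2 is None else q2.round(2))
        print(n,np.degrees(th).round(),side,None if q is None else q.round(2),'| noflip',r[0],'| flip',r[1])
E
```

```text
obst x 0.3 ymax -0.544 z there 0.32
obst x 0.35 ymax -0.595 z there 0.37
obst x 0.4 ymax -0.559 z there 0.36
obst x 0.45 ymax -0.457 z there 0.39
obst x 0.5 ymax -0.466 z there 0.38
obst x 0.55 ymax -0.43 z there 0.18
obst x 0.6 ymax -0.432 z there 0.18
blue -55.0 1 [ 0.56  0.82 -0.58  2.19  1.54  1.37 -1.34] | noflip [ 1.42  0.84 -0.78  1.86  0.07  1.    0.55] | flip [ 1.09  0.83 -1.07  2.26  1.5   1.32  2.03]
blue -55.0 -1 [ 0.74  0.92 -0.81  2.18  1.61  1.56  1.82] | noflip [ 0.26  0.91  0.91  1.93 -0.98  1.45 -1.55] | flip [ 0.68  0.58 -0.51  2.28  1.36  0.9  -1.08]
blue -45.0 1 [ 0.6   0.71 -0.53  2.19  1.47  1.13 -1.21] | noflip [ 1.44  0.92 -0.77  1.79 -0.03  1.12  0.64] | flip [ 0.93  0.84 -0.96  2.28  1.55  1.44  1.88]
blue -45.0 -1 [ 0.88  0.88 -0.92  2.18  1.57  1.44  1.94] | noflip [ 0.32  1.    0.91  1.86 -1.    1.65 -1.5 ] | flip [ 0.68  0.69 -0.64  2.29  1.48  1.18 -1.27]
blue -35.0 1 [ 0.59  0.62 -0.42  2.18  1.33  0.88 -1.03] | noflip [ 1.45  1.   -0.74  1.73 -0.12  1.24  0.72] | flip [ 0.77  0.89 -0.85  2.29  1.59  1.58  1.75]
blue -35.0 -1 [ 1.02  0.87 -1.02  2.16 
[... 397 characters left out ...]
| flip [ 0.54  0.64 -0.4   2.06  1.23  0.91 -0.92]
green -45.0 1 [ 0.46  0.73 -0.63  2.24  1.42  1.22 -1.31] | noflip [ 1.29  0.98 -0.75  1.61 -0.06  1.17  0.57] | flip [ 0.84  0.89 -0.91  2.06  1.53  1.45  2.02]
green -45.0 -1 [ 0.69  0.88 -0.93  2.23  1.5   1.47  1.83] | noflip [ 0.37  0.97  0.72  1.67 -1.    1.6  -1.75] | flip [ 0.53  0.71 -0.47  2.07  1.38  1.12 -1.1 ]
green -35.0 1 [ 0.47  0.63 -0.52  2.24  1.32  0.95 -1.14] | noflip [ 1.3   1.05 -0.73  1.55 -0.16  1.28  0.65] | flip [ 0.71  0.92 -0.81  2.07  1.58  1.57  1.92]
green -35.0 -1 [ 0.84  0.86 -1.03  2.22  1.46  1.34  1.96] | noflip [ 0.52  0.99  0.53  1.6  -0.95  1.67 -1.8 ] | flip [ 0.52  0.81 -0.54  2.08  1.49  1.36 -1.23]
```

```bash
cat >> h.py <<'E'
def upright(n,th=-PI/4,side=-1):
    c,az,b,t=ITEM[n]
    g,R=startp(c,az,b,th,side);e=list(R.as_euler('xyz'));p=tcp(g,R);d=R.as_matrix()[:,2]
    robot.grip(1.,50)
    robot.goto(list(p-.12*d),e);hit=robot.move_straight(list(p),vel=.1,contact_N=6)
    robot.grip(0.,50);s=robot.sense();print(n,'hit',hit,s['opening'],s['tcp_pos'].round(4))
    assert .58<s['opening']<.75
    robot.move_straight([p[0],p[1],.22],vel=.15)
    g2,R2=endp(t,-.132,.002,th,side,True);p2=tcp(g2,R2);e2=list(R2.as_euler('xyz'));d2=R2.as_matrix()[:,2]
    robot.goto([p2[0],p2[1],.22],e2);robot.sleep(.2)
    print('held',robot.sense()['opening'])
    robot.move_straight([p2[0],p2[1],p2[2]+.012],vel=.12);robot.sleep(.2)
    hit=robot.move_straight([p2[0],p2[1],p2[2]-.002],vel=.025,contact_N=5);s=robot.sense();print('down',hit,(s['tcp_pos']-p2).round(4))
    robot.grip(.78);robot.sleep(.2)
    robot.move_straight(list(s['tcp_pos']-.13*d2),vel=.12);print('t',robot.sense()['t'])
def check(nm):
    robot.goto([.46,-.25,.34],down(PI));f=look(nm,1);P=cloud(f)
    H=hsv(f);h,s,v=[H[...,i] for i in range(3)];roi=(P[...,1]<-.16)&(P[...,1]>-.42)&(P[...,0]>.3)&(P[...,0]<.56)
    for b,st,c in blobs(roi&(P[...,2]>.054)&(P[...,2]<.067),40): print('top face',[np.round(x,4) for x in rect(P,b)],np.median(P[b][:,2]).round(4))
    for n,m in(('blue',(h>100)&(h<125)&(s>120)&(v>50)),('green',(h>45)&(h<80)&(s>80))):
        for b,st,c in blobs(m&roi&(P[...,2]>.005)&(P[...,2]<.1),6): print(n,st[2:],np.median(P[b],0).round(4),P[b].max(0).round(3))
    return f
E
python3 - <<'E'
from h import *
upright('blue');check('u1')
E
```

```text
blue hit False 0.6496669155257223 [ 0.4241 -0.3258  0.0238]
held 0.6482958197406439
down True [ 0.0002 -0.0002 -0.0005]
t 95.0583
top face [array([ 0.3754, -0.3191]), array([40.4788, 56.6875]), np.float32(-0.1324)] 0.0602
blue [ 12  13 124] [ 0.3754 -0.3182  0.0806] [ 0.383 -0.31   0.083]
green [  7  37 158] [ 0.4342 -0.2149  0.0403] [ 0.463 -0.211  0.043]
green [ 5 11 49] [ 0.4353 -0.1913  0.0273] [ 0.444 -0.188  0.03 ]
```

Blue stands upright in the tray, its pin still down (z = 0.0806). Same for green.

```bash
python3 - <<'E'
from h import *
upright('green');f=check('u2')
robot.goto([.45,-.02,.42],down(PI));g=robot.grab_frame('top')
a1=cv2.resize(f['image'],(400,300));a2=cv2.resize(g['image'][140:265,120:370],(400,300));cv2.imwrite('pics/end.png',np.hstack([a1,a2])[...,::-1])
P=cloud(g);H=hsv(g);h,s,v=[H[...,i] for i in range(3)];Z=P[...,2]
for b,st,c in blobs((v<60)&(Z>.215)&(Z<.26)&(np.hypot(P[...,0]-.59,P[...,1]-.18)<.06),10): print('grip',np.median(P[b],0).round(3))
for b,st,c in blobs((np.abs(Z-.077)<.01)&(s<60)&(v>110)&(np.hypot(P[...,0]-.583,P[...,1]-.3125)<.05),10): print('mallet',ray(g,c,.077)[0].round(3),np.median(Z[b]).round(4))
for b,st,c in blobs(((h<6)|(h>174))&(s>130)&(v>80)&(Z>.1)&(Z<.13),10): print('button',P[b].mean(0).round(4))
print(robot.sense()['t'])
E
```

```text
green hit False 0.6505187789276053 [ 0.4349 -0.2312  0.0218]
held 0.6521371210163612
down True [ 0.      0.     -0.0003]
t 108.0417
top face [array([ 0.3754, -0.3191]), array([40.5525, 56.7524]), np.float32(-0.1277)] 0.0603
top face [array([ 0.474 , -0.3322]), array([40.1992, 56.0101]), np.float32(-0.1269)] 0.0602
blue [ 12  13 123] [ 0.3753 -0.3184  0.0809] [ 0.383 -0.311  0.083]
green [6 1 6] [ 0.4448 -0.3411  0.0536] [ 0.445 -0.338  0.057]
green [6 1 6] [ 0.4463 -0.3289  0.0541] [ 0.447 -0.326  0.057]
green [6 1 6] [ 0.4479 -0.317   0.0532] [ 0.448 -0.314  0.057]
green [ 12  12 108] [ 0.4736 -0.3316  0.0804] [ 0.482 -0.324  0.082]
grip [0.594 0.179 0.248]
mallet [0.583 0.315 0.077] 0.0772
button [ 0.6468 -0.1462  0.116 ]
111.1833
```

View pics/end.png

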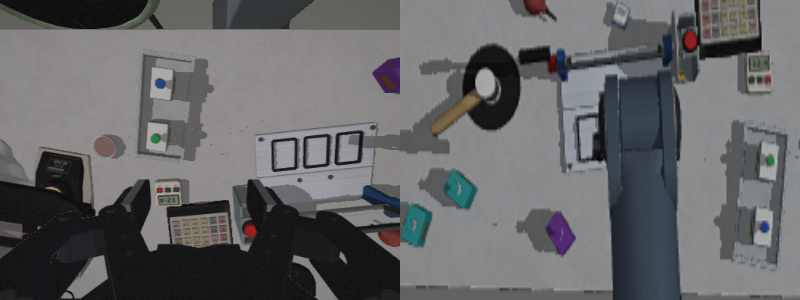

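Both cartridges stand upright in the tray (blue 160,85; green 156,138) with their pins down. The mallet stands on the mat (485,85), the lever is open and the button is up. I'm handing in.

```bash
python3 - <<'E'
from plant import robot
print(robot.close_job())
E
```

```text
the job is handed in; nothing more can be done
None
```

I handed the job in at about 111 s of the 210 s allowed, and my last camera check met every end condition: blue and green (orange was absent) stand upright in the grey tray with pins fully down, the lever is open, the button is up and the mallet stands on its mat; on my first try I set both cartridges on the tray's rims and they tipped over, so I gripped each again and stood it up.

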